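# Divider sheet on the bottle crate, then the second layer

### The job

Lay the white divider sheet flat on top of the six white bottles in the blue crate, squarely over the crate, and let go of it. Then stand both amber bottles upright on the sheet as the second layer, one on each side of the orange handle and wholly on the sheet. Set everything down without letting it drop, and leave the flask, beaker and glass dish alone.

Things in the scene. Friction and masses are not known exactly. Their poses are not given: they have to be found in the camera images.
- crate: Blue crate, fixed, 124 (its x) x 184 (y) mm, walls 45 mm high; origin: centre of its underside. Its 2 x 3 cells each hold a loose white bottle, 52 mm in diameter, 113 mm tall, on a 4 mm floor, so six flat caps (38 mm in diameter) form a layer 117 mm above the worktop, at crate x = -30, +30 and y = -60, 0, +60 mm.
- divider_handle (a point): Centre of the grip bar of the loose divider's orange handle. Divider: stiff white sheet 130 (its x) x 190 (y) x 5 mm, 0.2 kg, z up, flat on the worktop. Bar: across the sheet's middle along x, 80 mm long, 10 mm thick, 14 mm high, centre 36 mm above the sheet's underside, open below between its two posts. Its long side goes along the crate's long side, either way round.
- amber_a_mid (a point): Amber glass bottle with a black screw cap, closed, 52 mm in diameter, 116 mm tall, 0.11 to 0.23 kg: its centre, 58 mm above its underside, z up. Loose; straight body up to about 75 mm, sloping shoulder above, cap 35 mm in diameter from 87 mm to the top.
- amber_b_mid (a point): A second amber bottle, same shape and size as amber_a: its centre, 58 mm above its underside, z up.
- flask_mid (a point): Glass conical flask, 68 mm in diameter, 127 mm tall, a bystander: a point on its axis 63 mm up.
- beaker_mid (a point): Glass beaker, 88 mm in diameter, 109 mm tall, a bystander: a point on its axis 54 mm up.
- dish_mid (a point): Low clear glass dish, 67 mm in diameter, 14 mm tall, a bystander: its centre, 7 mm up.
There are look-alikes about, which are no part of the job. Leave any green, turquoise or yellow look-alike of the part that bears amber_b_mid alone.

How it is judged (in metres and radians):
On the way, in this order (a step that is already met when the one before it is completed fails the run):
1. the divider lies flat and square on the white bottles in the crate, released (x of divider_handle in the frame of crate between -0.02 and 0.02 m and y of divider_handle in the frame of crate between -0.02 and 0.02 m and z of divider_handle in the frame of crate between 0.148 and 0.158 m and angle between the y axis of divider_handle and the y axis of crate, either way round below 0.17 rad and angle between divider_handle's own z axis and vertical below 0.05 rad and contact force between the fingers and divider below 0.1 N), for 0.2 s.
2. one amber bottle stands upright on the divider, released, with the divider still in place (all of step 1 and ((x of amber_a_mid in the frame of divider_handle between -0.042 and 0.042 m and y of amber_a_mid in the frame of divider_handle between 0.028 and 0.072 m and z of amber_a_mid in the frame of divider_handle between 0.021 and 0.033 m and angle between amber_a_mid's own z axis and vertical below 0.1 rad and contact force between the fingers and amber_a below 0.1 N) or (x of amber_a_mid in the frame of divider_handle between -0.042 and 0.042 m and y of amber_a_mid in the frame of divider_handle between -0.072 and -0.028 m and z of amber_a_mid in the frame of divider_handle between 0.021 and 0.033 m and angle between amber_a_mid's own z axis and vertical below 0.1 rad and contact force between the fingers and amber_a below 0.1 N) or (x of amber_b_mid in the frame of divider_handle between -0.042 and 0.042 m and y of amber_b_mid in the frame of divider_handle between 0.028 and 0.072 m and z of amber_b_mid in the frame of divider_handle between 0.021 and 0.033 m and angle between amber_b_mid's own z axis and vertical below 0.1 rad and contact force between the fingers and amber_b below 0.1 N) or (x of amber_b_mid in the frame of divider_handle between -0.042 and 0.042 m and y of amber_b_mid in the frame of divider_handle between -0.072 and -0.028 m and z of amber_b_mid in the frame of divider_handle between 0.021 and 0.033 m and angle between amber_b_mid's own z axis and vertical below 0.1 rad and contact force between the fingers and amber_b below 0.1 N))), for 0.2 s.
At the end, for the whole second after the job is handed in: Divider flat on the white caps (0.05 rad), centred on the crate within 20 mm along each crate axis, sides within 0.17 rad of it. Both amber bottles upright on it (0.1 rad), one on each side of the handle, 28 to 72 mm from its line, within 42 mm along it. All released, at rest (all of step 1 and ((x of amber_a_mid in the frame of divider_handle between -0.042 and 0.042 m and y of amber_a_mid in the frame of divider_handle between 0.028 and 0.072 m and z of amber_a_mid in the frame of divider_handle between 0.021 and 0.033 m and angle between each of amber_a_mid, amber_b_mid's own z axis and vertical below 0.1 rad and contact force between the fingers and amber_a below 0.1 N and x of amber_b_mid in the frame of divider_handle between -0.042 and 0.042 m and y of amber_b_mid in the frame of divider_handle between -0.072 and -0.028 m and z of amber_b_mid in the frame of divider_handle between 0.021 and 0.033 m and contact force between the fingers and amber_b below 0.1 N) or (x of amber_a_mid in the frame of divider_handle between -0.042 and 0.042 m and y of amber_a_mid in the frame of divider_handle between -0.072 and -0.028 m and z of amber_a_mid in the frame of divider_handle between 0.021 and 0.033 m and angle between each of amber_a_mid, amber_b_mid's own z axis and vertical below 0.1 rad and contact force between the fingers and amber_a below 0.1 N and x of amber_b_mid in the frame of divider_handle between -0.042 and 0.042 m and y of amber_b_mid in the frame of divider_handle between 0.028 and 0.072 m and z of amber_b_mid in the frame of divider_handle between 0.021 and 0.033 m and contact force between the fingers and amber_b below 0.1 N)) and linear speed of each of amber_a, amber_b, divider below 0.02 m/s); the robot touches nothing.
It fails at once if amber bottle a is dropped or knocked (moves faster than 0.4 m/s while the fingers do not touch it) (linear speed of amber_a above 0.4 m/s and contact force between the fingers and amber_a below 0.05 N).
It fails at once if amber bottle b is dropped or knocked (moves faster than 0.4 m/s while the fingers do not touch it) (linear speed of amber_b above 0.4 m/s and contact force between the fingers and amber_b below 0.05 N).
It fails at once if the divider is dropped or knocked (moves faster than 0.4 m/s while the fingers do not touch it) (linear speed of divider above 0.4 m/s and contact force between the fingers and divider below 0.05 N).
It fails at once if the flask, beaker or dish is disturbed (moved more than 20 mm) (distance of any of flask_mid, beaker_mid, dish_mid from where it was at the start of the episode above 0.02 m).
It also fails if it takes over 69 s, if anything falls off the work surface, if the arm or the gripper's body presses on something with over 40 N, if the wrist force passes 120 N, or if a joint passes its speed limit or range.

### The arm

A 6-joint arm with a two-finger parallel gripper is mounted at the origin on a cart in front of the work surface, level with it; the furniture and walls round the work are solid. World frame = base frame: x ahead of the robot, y to its left, z up, the work surface at z = 0. Lengths are in mm, angles in rad, forces in N, time in s.
With the tool pointing down it reaches from about 200 to 875 mm from the base axis. Payload 3.4 kg.
Tool frame: the origin (TCP) lies midway between the tips of the shut fingers; the grasp point (between the pads) lies 19 mm behind it; z points along the fingers, y is the line along which they close (so a half turn about z gives the same grasp; the last joint's range is limited). The gripper opens to 94 mm and grips with 3 to 60 N. Pads are 16 mm wide; open, the fingers measure 119 mm over their backs; the gripper's body (75 mm by 177 mm) begins 78 mm behind the grasp point.
Start: joints at [-1.271, 0.276, 1.505, -0, 1.361, -0.121], TCP at [234.886, -524.875, 205.493] pointing down, gripper open.
Joint ranges: [-2.89, 2.89], [-0.75, 2.08], [0.22, 2.7], [-1.18, 4.32], [0.11, 2.71], [-2.7, 2.7]. Speed limits (rad/s): [2.57, 2.57, 3.14, 3.14, 3.14, 3.14].

### API

Orientations are given as a unit quaternion [x, y, z, w].
In Python, from plant import * gives the robot as it stands.
- The arm moves only by the tool carry_out, never from a script. Its argument "deltas" is text: rows parted by semicolons, each of 7 numbers parted by spaces: the shift along the tool's x, y, z in cm, then the turn, a rotation vector about the tool's x, y, z in degrees, then the finger opening in cm, from 0 to 9.4. A call has 1 to 10 rows; each row is the pose to reach, as a shift and turn from the pose commanded when the call began, along the tool's axes at that moment; what a row does not reach only later rows make up. A row lasts 1/10 s, in which the tool goes at most 50 mm and 8.59 degrees, less where a joint would pass 70% of its speed; a pose out of reach is approached as far as the arm can. A call with a gripper value outside its range is refused whole. The fingers move at their own pace and stop on an object; the grip force is fixed at half the most. Time passes only in rows, so rows that repeat a pose let the fingers close. It gives the time, the measured TCP pose, the force, the opening and the grip force at its end, in the units of the state.
- get_state(): the state, without advancing time (a new reading comes with each control period).
- get_image(name): name is "scene" or "top" or "wrist"; returns a dict with "img" (400x640x3 uint8, blue, green, red), "mtx" (3x3 intrinsics, pixels), "extrinsics" (4x4, takes a point from camera to world coordinates). Camera axes: x right, y down, z forward; pixel columns grow to the right and rows downward; lengths in mm; the calibration is good to about 2 mm. The wrist camera is an equidistant fisheye: a pixel r from the principal point sees the ray r / f radians off the axis. A picture is of the moment at which its call begins. There is no depth.
- job_done(): hands the job in; it is judged then, once.
The state is a dict: "clock": time; "q": joint angles; "qvel": joint speeds; "effort": joint torques, N m; "tcp_pos": TCP position; "tcp_rot": TCP orientation; "wrist_force": force on the tool from outside, world axes, zero at the start; "moment": the same for the moment, N m; "finger_gap": finger opening in mm; "gripper_force": force on a finger pad.
Only numpy, scipy, OpenCV 4.12 (cv2) and the standard library are available. Lean on these libraries where they do the work, as an engineer would, in place of code of your own. Each camera call takes 0.05 s, during which the arm holds its last target. There are 200 camera calls.

## Working session

There is one attempt and no reset: what is moved stays moved. The work goes in short steps, Python scripts to look and compute and a tool call to move; the robot and the scene stay as the last step left them, time stands still between calls to the robot, and variables do not carry over. Pictures are saved under pics/ and viewed, at most 10 in all, crops included, and the job is handed in when it is done.

Besides the shell and the picture viewer there is one more tool, called after ">>>" in YAML: its name, and indented under it one key for each argument. carry_out: Moves the arm, as the interface text tells. Its arguments: {"type":"object","properties":{"deltas":{"type":"string"}},"required":["deltas"]}

```bash
mkdir -p pics; ls; python3 - <<'E'
from plant import *
import cv2,numpy as np,pickle
s=get_state();print({k:np.round(v,3).tolist() for k,v in s.items()})
for n in("scene","top"):
    d=get_image(n);cv2.imwrite(f"pics/{n}0.png",d["img"]);pickle.dump(d,open(f"{n}0.pkl","wb"));print(n,np.round(d["extrinsics"],2).tolist(),np.round(d["mtx"],1).tolist())
E
```

```text
pics
{'clock': 0.0, 'q': [-1.271, 0.277, 1.506, 0.0, 1.361, -0.121], 'qvel': [-0.001, -0.001, -0.0, 0.0, -0.0, -0.0], 'effort': [-0.001, -40.458, -23.723, 0.07, 0.034, -0.0], 'tcp_pos': [234.721, -524.35, 204.64], 'tcp_rot': [0.978, 0.209, -0.0, -0.001], 'wrist_force': [0.545, -0.052, -0.56], 'moment': [0.011, 0.03, 0.026], 'gripper_force': 0.0, 'finger_gap': 94.199}
scene [[-0.89, -0.32, 0.31, 187.84], [-0.45, 0.64, -0.62, 908.31], [-0.0, -0.7, -0.72, 1087.83], [0.0, 0.0, 0.0, 1.0]] [[413.8, 0.0, 319.4], [0.0, 413.8, 197.6], [0.0, 0.0, 1.0]]
top [[0.01, -0.98, 0.21, 294.37], [-1.0, -0.01, 0.0, 49.44], [0.0, -0.21, -0.98, 1647.38], [0.0, 0.0, 0.0, 1.0]] [[483.5, 0.0, 326.4], [0.0, 483.5, 200.5], [0.0, 0.0, 1.0]]
```

View pics/scene0.png

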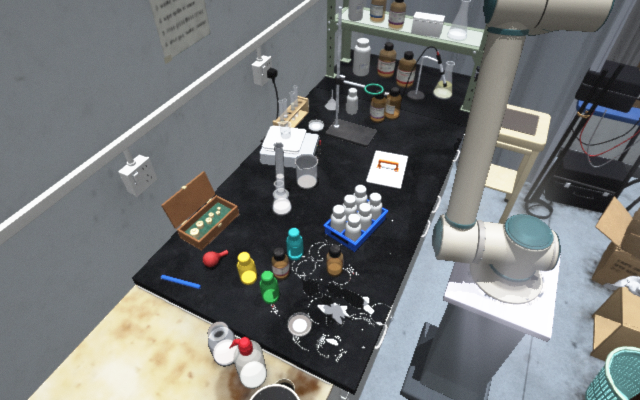

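View pics/top0.png

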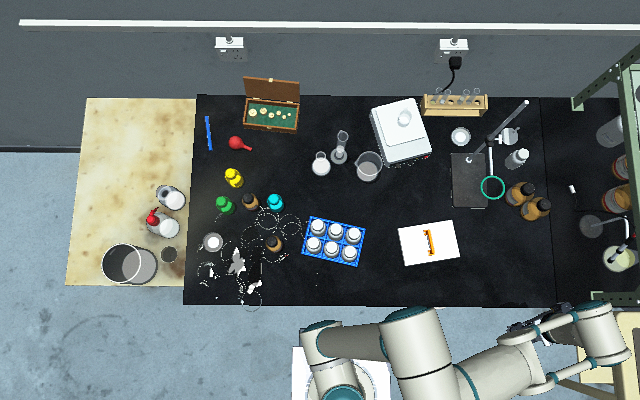

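Scene: crate at (356,222), divider with orange handle at (388,165), ambers at (280,265) and (335,261). Top view: crate (333,240), divider (429,243), small ambers (251,201) and (274,244). 
What could be taken for the ambers: green (224,204), yellow (233,177) and turquoise (275,202) look-alikes, plus larger brown bottles at (519,195) and (536,208) and on the shelf. The white divider could be taken for the balance at (400,130). I choose the two small brown ones with black caps. Next: measure, and check in a close crop.

```bash
cat > h.py <<'E'
import cv2,numpy as np,pickle
def ray(d,p):
    K=np.array(d["mtx"]);E=np.array(d["extrinsics"]);x=(p[0]-K[0,2])/K[0,0];y=(p[1]-K[1,2])/K[1,1]
    if d.get("fish"):
        r=np.hypot(x,y);k=np.sin(r)/r if r>1e-9 else 1;v=np.array([x*k,y*k,np.cos(r)])
    else: v=np.array([x,y,1.])
    v=E[:3,:3]@v;return E[:3,3],v/np.linalg.norm(v)
def onz(d,p,z):
    o,v=ray(d,p);return o+v*(z-o[2])/v[2]
def tri(obs):
    A=np.zeros((3,3));b=np.zeros(3);L=[ray(d,p) for d,p in obs]
    for o,v in L: P=np.eye(3)-np.outer(v,v);A+=P;b+=P@o
    x=np.linalg.solve(A,b);return x,[round(float(np.linalg.norm(np.cross(x-o,v))),1) for o,v in L]
def blobs(d,lo,hi,amin=15,roi=None):
    m=cv2.inRange(cv2.cvtColor(d["img"],cv2.COLOR_BGR2HSV),np.array(lo),np.array(hi))
    if roi: q=np.zeros_like(m);x0,y0,x1,y1=roi;q[y0:y1,x0:x1]=m[y0:y1,x0:x1];m=q
    n,l,s,c=cv2.connectedComponentsWithStats(m)
    return [(np.round(c[i],1).tolist(),s[i].tolist()) for i in range(1,n) if s[i][4]>=amin],m
def shot(name,tag):
    from plant import get_image
    d=get_image(name);d["fish"]=name=="wrist";cv2.imwrite(f"pics/{tag}.png",d["img"]);pickle.dump(d,open(f"{tag}.pkl","wb"));return d
E
python3 - <<'E'
from h import *
t=pickle.load(open("top0.pkl","rb"));s=pickle.load(open("scene0.pkl","rb"))
for d,n,rb,rw in((t,"top",(195,150,480,290),(295,210,370,270)),(s,"scene",(240,120,420,310),(320,180,390,250))):
    print(n,"orange",blobs(d,(5,150,150),(18,255,255),10,rb)[0])
    print("brown",blobs(d,(5,80,40),(18,255,180),20,rb)[0])
    print("blue",blobs(d,(105,120,80),(125,255,255),100,rb)[0])
    print("white",blobs(d,(0,0,215),(180,40,255),30,rb)[0])
c=np.hstack([cv2.resize(t["img"][160:280,200:350],None,fx=2.6,fy=2.6,interpolation=2),cv2.resize(s["img"][180:300,240:390],None,fx=2.6,fy=2.6,interpolation=2)])
cv2.imwrite("pics/crop.png",c)
E
```

```text
top orange []
brown []
blue [([326.6, 239.5], [301, 216, 57, 48, 590]), ([357.5, 247.7], [346, 227, 20, 40, 164])]
white [([402.1, 153.8], [384, 150, 47, 12, 339]), ([320.7, 165.0], [313, 158, 17, 15, 203]), ([317.1, 224.2], [311, 219, 12, 11, 94]), ([428.3, 242.4], [398, 220, 62, 46, 1939]), ([335.4, 228.5], [330, 224, 11, 10, 89]), ([353.9, 233.7], [348, 228, 13, 14, 115]), ([213.0, 242.0], [208, 237, 11, 11, 102]), ([312.9, 243.2], [307, 237, 13, 14, 113]), ([331.2, 247.5], [325, 242, 13, 13, 112]), ([349.9, 250.9], [345, 246, 12, 11, 101]), ([241.6, 269.7], [238, 266, 8, 10, 30])]
scene orange [([387.9, 161.9], [379, 160, 19, 6, 33])]
brown [([377.2, 120.6], [372, 120, 12, 3, 24]), ([334.3, 264.6], [326, 252, 17, 25, 306]), ([279.9, 262.3], [272, 254, 17, 15, 137]), ([281.6, 276.1], [274, 272, 15, 8, 47])]
blue [([355.4, 231.4], [323, 207, 66, 45, 635])]
white [([289.4, 140.8], [260, 122, 58, 36, 1227]), ([315.6, 125.6], [309, 122, 14, 8, 88]), ([387.2, 169.5], [367, 151, 41, 37, 959]), ([360.4, 188.4], [356, 185, 10, 8, 62]), ([375.2, 196.4], [370, 193, 11, 8, 67]), ([353.1, 198.3], [345, 195, 22, 8, 99]), ([281.5, 205.0], [274, 196, 16, 18, 215]), ([367.6, 206.5], [360, 203, 21, 8, 102]), ([342.3, 208.5], [334, 205, 23, 8, 105]), ([356.7, 217.3], [349, 214, 22, 8, 108]), ([339.2, 218.8], [333, 216, 13, 6, 33]), ([353.6, 227.9], [347, 225, 13, 6, 35]), ([367.4, 307.4], [364, 305, 9, 5, 32])]
```

View pics/crop.png

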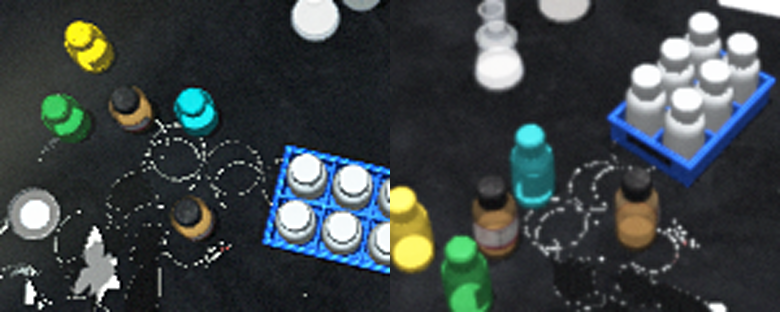

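The crop confirms it: amber bottles at top (250,201) and (274,244), with green, yellow and turquoise next to the first. The blue crate has six white caps.

```bash
python3 - <<'E'
from h import *
t=pickle.load(open("top0.pkl","rb"));s=pickle.load(open("scene0.pkl","rb"))
T=[(317.1,224.2),(335.4,228.5),(353.9,233.7),(312.9,243.2),(331.2,247.5),(349.9,250.9)]
C=[onz(t,p,117)[:2] for p in T];print("caps top@117",np.round(C).tolist())
print("center",np.mean(C,0), "long dir deg",np.degrees(np.arctan2(*(np.mean([C[0],C[3]],0)-np.mean([C[2],C[5]],0))[::-1])))
print(s["img"][205,335],"scene caps@117",[np.round(onz(s,p,117)[:2]).tolist() for p in [(360.4,188.4),(375.2,196.4),(342.3,206),(356.7,215)]])
for nm,a,b in(("ambA cap",(247.7,197.7),(278.5,251)),("ambB cap",(271.5,240.4),(334.6,247.7))):
    print(nm,tri([(t,a),(s,b)]),onz(t,a,116),onz(s,b,116))
bt=blobs(t,(3,90,90),(25,255,255),5,(400,225,460,265));print("handle top",bt[0])
bs=blobs(s,(3,90,90),(25,255,255),5,(370,150,410,180));print("handle scn",bs[0])
for d,roi in((t,(390,210,470,275)),(s,(360,145,415,192))):
    m=blobs(d,(0,0,150),(180,60,255),10,roi)[1];m|=blobs(d,(3,90,90),(25,255,255),5,roi)[1]
    c=max(cv2.findContours(m,0,2)[0],key=cv2.contourArea)
    P=np.float32([onz(d,p[0],5)[:2] for p in c]);print("sheet",cv2.minAreaRect(P))
for z in(36,):print(onz(t,(430,242),z))
for n,p,q in(("flask",(321,164),0),("beaker",(369,166),54),("dish",(213,242),7),("green",(223,204),60),("teal",(275,202),60),("yellow",(233,177),60)):print(n,np.round(onz(t,p,q)))
E
```

```text
caps top@117 [[538.0, 80.0], [525.0, 22.0], [509.0, -37.0], [477.0, 93.0], [464.0, 35.0], [454.0, -25.0]]
center [494.67451398  27.89298713] long dir deg 77.33111460835396
[135 134 129] scene caps@117 [[509.0, -37.0], [451.0, -24.0], [530.0, 64.0], [473.0, 79.0]]
ambA cap (array([624.1631232 , 306.92939725, 112.62768449]), [0.1, 0.1]) [623.3453865  306.33356831 116.        ] [622.75265961 309.02075843 116.        ]
ambB cap (array([483.6573507 , 224.48510616, 114.36917905]), [1.7, 1.7]) [485.1403092 224.6864397 116.       ] [481.43463536 225.44517605 116.        ]
handle top [([429.8, 242.0], [423, 230, 12, 26, 113])]
handle scn [([388.2, 163.7], [377, 159, 22, 13, 83])]
sheet ((498.2072448730469, -297.99420166015625), (129.7914581298828, 189.90660095214844), 9.958237648010254)
sheet ((495.5494384765625, -298.17047119140625), (133.2238006591797, 196.3945770263672), 9.817585945129395)
[ 494.72696607 -296.57468573   36.        ]
flask [773.  72.   0.]
beaker [751. -93.  54.]
dish [491. 436.   7.]
green [613. 398.  60.]
teal [622. 224.  60.]
yellow [707. 369.  60.]
```

```bash
cat >> h.py <<'E'
from scipy.spatial.transform import Rotation as R
def go(x,y,z,yaw):
    """print the move (tool cm, deg) to TCP x,y,z with tool x at yaw deg, tool down"""
    from plant import get_state
    s=get_state();r=R.from_quat(s["tcp_rot"]);d=r.inv().apply(np.array([x,y,z])-s["tcp_pos"])/10
    best=None
    for k in(0,180):
        a=np.radians(yaw+k);T=R.from_matrix(np.array([[np.cos(a),np.sin(a),0],[np.sin(a),-np.cos(a),0],[0,0,-1]]).T)
        v=np.degrees((r.inv()*T).as_rotvec());
        if best is None or np.linalg.norm(v)<np.linalg.norm(best): best=v
    print("shift",np.round(d,2),"turn",np.round(best,1),"t",round(s["clock"],2),"q6",np.round(s["q"][5],2))
E
python3 -c "
from h import *
go(475,-297,200,9.9)"
```

```text
shift [ 31.22 -10.94   0.49] turn [-0.1 -0.  14.2] t 0.1 q6 -0.12
```

>>> carry_out:
  deltas: "31.2 -10.9 0.5 0 0 14 9.4;31.2 -10.9 0.5 0 0 14 9.4;31.2 -10.9 0.5 0 0 14 9.4;31.2 -10.9 0.5 0 0 14 9.4;31.2 -10.9 0.5 0 0 14 9.4;31.2 -10.9 0.5 0 0 14 9.4;31.2 -10.9 0.5 0 0 14 9.4;31.2 -10.9 0.5 0 0 14 9.4;31.2 -10.9 0.5 0 0 14 9.4;31.2 -10.9 0.5 0 0 14 9.4"

```text
clock: 1.1
tcp_pos: [474.3, -298.6, 200.2]
tcp_rot: [0.996, 0.088, -0.001, 0.0]
wrist_force: [-0.6, -0.6, -0.2]
finger_gap: 93.9
gripper_force: 0.0
```

```bash
python3 - <<'E'
from h import *
d=shot("wrist","w1");print(np.round(d["extrinsics"],2).tolist(),np.round(d["mtx"],1).tolist())
go(475,-297,200,9.9)
E
```

```text
[[0.17, -0.95, -0.25, 547.54], [-0.98, -0.17, -0.04, -284.44], [-0.0, 0.26, -0.97, 379.62], [0.0, 0.0, 0.0, 1.0]] [[309.7, 0.0, 322.4], [0.0, 309.7, 201.9], [0.0, 0.0, 1.0]]
shift [ 0.11 -0.17  0.03] turn [0.  0.  0.1] t 1.15 q6 0.71
```

View pics/w1.png

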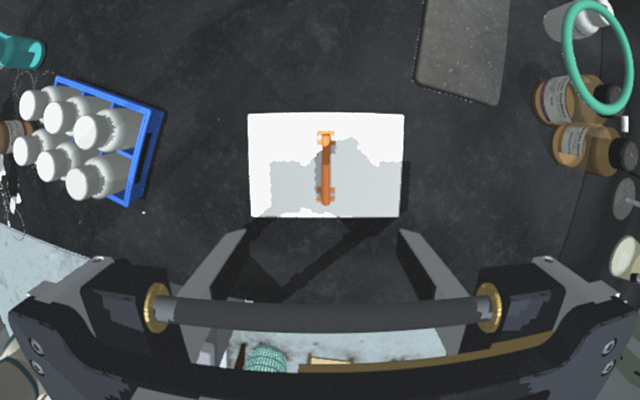

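The wrist view shows the sheet at about (325,165) with its orange bar from (325,132) to (326,205), shadowed but clear. The crate with caps is at left.

```bash
python3 - <<'E'
from h import *
d=pickle.load(open("w1.pkl","rb"));t=pickle.load(open("top0.pkl","rb"));s=pickle.load(open("scene0.pkl","rb"))
roi=(230,100,420,225)
m=blobs(d,(0,0,110),(180,60,255),10,roi)[1]|blobs(d,(3,90,60),(25,255,255),5,roi)[1]
c=max(cv2.findContours(m,0,2)[0],key=cv2.contourArea)
print("sheet",cv2.minAreaRect(np.float32([onz(d,p[0],5)[:2] for p in c])))
b,mo=blobs(d,(3,110,60),(25,255,255),20,roi);print(b)
P=np.argwhere(mo)[:,::-1]
# bar only: middle rows between posts
M=[];
for r in range(150,186,5):
    xs=P[P[:,1]==r][:,0];M.append((r,xs.min(),xs.max()))
print(M);print([np.round(onz(d,((a+b)/2+.0,r),43)[:2],1).tolist() for r,a,b in M])
ext=P[P[:,1]==P[:,1].max()].mean(0),P[P[:,1]==P[:,1].min()].mean(0);print(ext)
print("tri bar",tri([(d,(325.5,168)),(t,(429.8,242.0))]),tri([(d,(325.5,168)),(s,(388,162))]),tri([(d,(325.5,168)),(s,(388,162)),(t,(429.8,242.0))]))
E
```

```text
sheet ((494.8993225097656, -296.8217468261719), (132.12290954589844, 192.87403869628906), 10.037906646728516)
[([325.4, 167.5], [317, 131, 18, 74, 703])]
[(150, np.int64(323), np.int64(329)), (155, np.int64(322), np.int64(329)), (160, np.int64(322), np.int64(329)), (165, np.int64(322), np.int64(329)), (170, np.int64(322), np.int64(329)), (175, np.int64(322), np.int64(329)), (180, np.int64(322), np.int64(329)), (185, np.int64(322), np.int64(329))]
[[517.3, -293.4], [511.8, -293.9], [506.3, -294.8], [500.9, -295.8], [495.4, -296.8], [489.9, -297.8], [484.4, -298.8], [478.8, -299.8]]
(array([326., 204.]), array([324., 131.]))
tri bar (array([ 495.56670111, -297.02292933,   30.01795219]), [0.2, 0.2]) (array([ 496.16549566, -296.8293742 ,   37.04222112]), [0.6, 0.6]) (array([ 495.62222525, -296.3703724 ,   36.9863692 ]), [1.1, 0.6, 1.2])
```

```bash
python3 -c "
from h import *
go(495.5,-296.8,17.5,10.1)"
```

```text
shift [ 2.15  0.17 18.28] turn [ 0.   0.  -0.1] t 1.15 q6 0.71
```

>>> carry_out:
  deltas: "2.15 0.17 4 0 0 0 6;2.15 0.17 8 0 0 0 6;2.15 0.17 12 0 0 0 6;2.15 0.17 15 0 0 0 6;2.15 0.17 17 0 0 0 6;2.15 0.17 18.3 0 0 0 6;2.15 0.17 18.3 0 0 0 6"

```text
clock: 1.85
tcp_pos: [495.0, -296.0, 15.9]
tcp_rot: [0.996, 0.087, -0.001, -0.001]
wrist_force: [-0.3, 0.2, -0.0]
finger_gap: 60.2
gripper_force: 0.0
```

>>> carry_out:
  deltas: "0 0 0 0 0 0 0;0 0 0 0 0 0 0;0 0 0 0 0 0 0;0 0 0 0 0 0 0;0 0 0 0 0 0 0;0 0 0 0 0 0 0"

```text
clock: 2.45
tcp_pos: [496.7, -295.8, 17.7]
tcp_rot: [0.996, 0.088, 0.0, 0.0]
wrist_force: [0.1, -0.2, -0.7]
finger_gap: 15.4
gripper_force: 0.0
```

>>> carry_out:
  deltas: "0 0 0 0 0 0 0;0 0 0 0 0 0 0;0 0 0 0 0 0 0;0 0 -1 0 0 0 0;0 0 -2 0 0 0 0;0 0 -4 0 0 0 0;0 0 -6 0 0 0 0;0 0 -8 0 0 0 0;0 0 -10 0 0 0 0"

```text
clock: 3.35
tcp_pos: [496.4, -295.5, 118.9]
tcp_rot: [0.996, 0.088, 0.0, -0.0]
wrist_force: [0.1, -0.6, -1.5]
finger_gap: 9.9
gripper_force: 30.0
```

>>> carry_out:
  deltas: "0 0 -3 0 0 0 0;0 0 -6 0 0 0 0;0 0 -9 0 0 0 0;0 0 -9 0 0 0 0"

```text
clock: 3.75
tcp_pos: [498.8, -297.3, 212.6]
tcp_rot: [0.996, 0.088, 0.004, 0.003]
wrist_force: [0.7, -0.9, -1.9]
finger_gap: 9.6
gripper_force: 30.0
```

```bash
python3 - <<'E'
from h import *
d=shot("wrist","w2")
go(494.7,27.9,206,-12.9)
E
```

```text
shift [  5.42 -31.98   0.29] turn [ 0.2 -0.2 23. ] t 3.8 q6 0.74
```

View pics/w2.png

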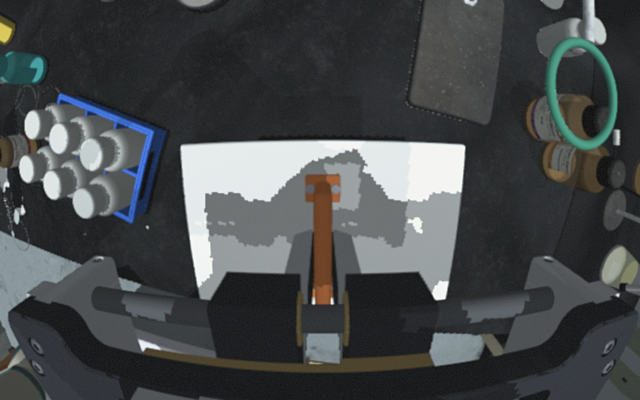

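The sheet hangs level in the grip, with the bar at (322,240) and the crate ahead at left (90,150). I'll carry it over.

>>> carry_out:
  deltas: "0.2 -1 0 0 0 1 0;0.6 -3.5 0 0 0 2.5 0;1.2 -7 0 0 0 5 0;1.9 -11 0 0 0 8 0;2.6 -15 0 0 0 11 0;3.3 -19 0 0 0 14 0;4 -23.5 0 0 0 17 0;4.7 -27.5 0 0 0 20 0;5.2 -30.5 0 0 0 22 0;5.42 -32 0.3 0 0 23 0"

```text
clock: 4.8
tcp_pos: [492.1, 31.6, 203.0]
tcp_rot: [0.994, -0.112, -0.002, -0.001]
wrist_force: [0.4, 0.1, -1.7]
finger_gap: 10.0
gripper_force: 30.0
```

>>> carry_out:
  deltas: "0 0 0 0 0 0 0;0 0 0 0 0 0 0"

```text
clock: 5.0
tcp_pos: [492.8, 28.5, 203.3]
tcp_rot: [0.994, -0.112, -0.001, 0.0]
wrist_force: [0.3, -0.6, -1.9]
finger_gap: 9.8
gripper_force: 30.0
```

```bash
python3 - <<'E'
from h import *
go(494.7,27.9,136,-12.9)
d=shot("top","t2")
roi=(280,190,390,290)
m=blobs(d,(0,0,130),(180,60,255),10,roi)[1]|blobs(d,(3,90,60),(25,255,255),5,roi)[1]
cv2.imwrite("pics/m.png",np.hstack([d["img"][180:300,260:400],cv2.cvtColor(m[180:300,260:400],8)]).repeat(2,0).repeat(2,1))
E
```

```text
shift [0.21 0.01 6.73] turn [0.1 0.1 0.1] t 5.0 q6 1.71
```

View pics/m.png

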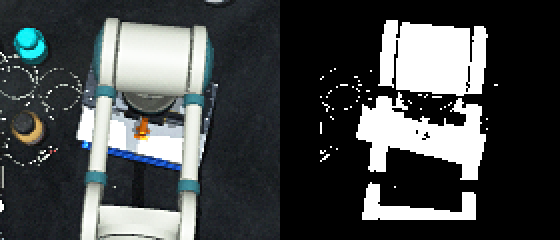

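The arm hides part of it, but the sheet sits parallel to the blue rim, seen at about (130,155) in the left half. I'll lower it and watch the force.

>>> carry_out:
  deltas: "0.2 0 1.5 0 0 0 0;0.2 0 3 0 0 0 0;0.2 0 4.5 0 0 0 0;0.2 0 5.5 0 0 0 0;0.2 0 6.1 0 0 0 0;0.2 0 6.4 0 0 0 0;0.2 0 6.6 0 0 0 0;0.2 0 6.6 0 0 0 0"

```text
clock: 5.85
tcp_pos: [496.0, 28.1, 138.7]
tcp_rot: [0.994, -0.112, 0.0, 0.0]
wrist_force: [0.5, -0.3, -1.2]
finger_gap: 9.7
gripper_force: 30.0
```

>>> carry_out:
  deltas: "0 0 0.1 0 0 0 0;0 0 0.2 0 0 0 0;0 0 0.2 0 0 0 0"

```text
clock: 6.15
tcp_pos: [495.8, 28.3, 136.5]
tcp_rot: [0.994, -0.112, 0.0, 0.0]
wrist_force: [0.6, 0.9, -2.1]
finger_gap: 10.1
gripper_force: 30.0
```

>>> carry_out:
  deltas: "0 0 0.1 0 0 0 0;0 0 0.1 0 0 0 0;0 0 0.1 0 0 0 0"

```text
clock: 6.45
tcp_pos: [495.8, 28.3, 135.5]
tcp_rot: [0.994, -0.112, 0.0, 0.0]
wrist_force: [0.5, -0.6, -2.9]
finger_gap: 9.7
gripper_force: 30.0
```

>>> carry_out:
  deltas: "0 0 0.1 0 0 0 0;0 0 0.1 0 0 0 0;0 0 0.1 0 0 0 0"

```text
clock: 6.75
tcp_pos: [496.0, 28.2, 134.6]
tcp_rot: [0.994, -0.112, 0.0, 0.0]
wrist_force: [0.9, 0.2, -0.7]
finger_gap: 9.6
gripper_force: 30.0
```

>>> carry_out:
  deltas: "0 0 0.05 0 0 0 0;0 0 0.1 0 0 0 0;0 0 0.1 0 0 0 0"

```text
clock: 7.05
tcp_pos: [496.0, 28.2, 134.5]
tcp_rot: [0.994, -0.112, 0.001, 0.0]
wrist_force: [-1.3, -0.1, 5.1]
finger_gap: 9.6
gripper_force: 30.0
```

Contact (force now upward). I'll release, then rise.

>>> carry_out:
  deltas: "0 0 0 0 0 0 1.2;0 0 0 0 0 0 2;0 0 0 0 0 0 4;0 0 0 0 0 0 6;0 0 0 0 0 0 6;0 0 0 0 0 0 6;0 0 0 0 0 0 6;0 0 0 0 0 0 6"

```text
clock: 7.85
tcp_pos: [495.7, 28.3, 133.4]
tcp_rot: [0.994, -0.112, -0.0, 0.0]
wrist_force: [0.3, 0.3, 0.6]
finger_gap: 59.7
gripper_force: 0.0
```

>>> carry_out:
  deltas: "0 0 -1 0 0 0 6;0 0 -3 0 0 0 6;0 0 -6 0 0 0 6;0 0 -9 0 0 0 6;0 0 -12 0 0 0 6;0 0 -15 0 0 0 6;0 0 -15 0 0 0 6"

```text
clock: 8.55
tcp_pos: [498.3, 28.1, 288.5]
tcp_rot: [0.994, -0.112, 0.005, -0.0]
wrist_force: [0.6, -0.2, -0.6]
finger_gap: 59.9
gripper_force: 0.0
```

```bash
python3 - <<'E'
from h import *
d=shot("wrist","w3")
roi=(200,60,440,290)
m=blobs(d,(0,0,110),(180,60,255),10,roi)[1]|blobs(d,(3,110,60),(25,255,255),5,roi)[1]
c=max(cv2.findContours(m,0,2)[0],key=cv2.contourArea)
print("sheet",cv2.minAreaRect(np.float32([onz(d,p[0],122)[:2] for p in c])))
print(blobs(d,(3,110,60),(25,255,255),20,roi)[0])
go(483,224,250,0)
E
```

```text
sheet ((461.28643798828125, 35.9716796875), (275.4678955078125, 197.5995635986328), 77.06968688964844)
[([322.7, 194.0], [314, 156, 19, 80, 806])]
shift [ -5.75 -18.78   3.58] turn [ -0.   -0.3 -12.9] t 8.6 q6 1.71
```

View pics/w3.png

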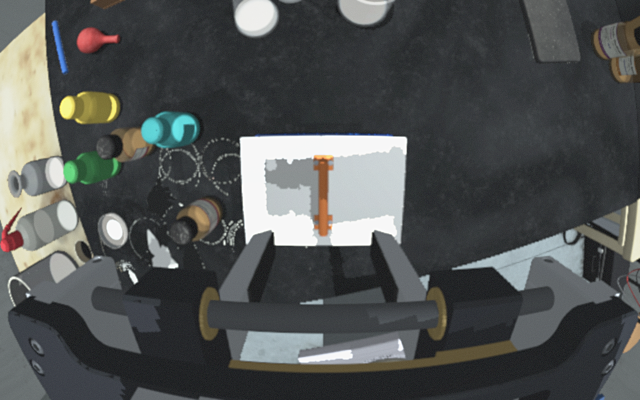

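The sheet lies flat on the caps, from (241,137) to (407,244), with the bar at (323,195). Amber B's cap is at (180,231) and amber A's cap at (106,146), standing undisturbed between turquoise and green.

```bash
python3 - <<'E'
from h import *
d=pickle.load(open("w3.pkl","rb"));t=pickle.load(open("top0.pkl","rb"));s=pickle.load(open("scene0.pkl","rb"))
q=[onz(d,p,122)[:2] for p in((241,137),(407,137),(401,244),(241,244))];print("sheet corners",np.round(q).tolist())
print("bar ends",onz(d,(323,160),160),onz(d,(322.5,233),160))
dark=lambda roi:blobs(d,(0,0,0),(180,110,75),30,roi)[0]
print("darkA",dark((90,130,130,165)),"darkB",dark((165,212,200,248)))
for nm,a,b,c in(("A",(247.7,197.7),(278.5,251),(105,147)),("B",(271.5,240.4),(334.6,247.7),(180,231))):
    print(nm,tri([(t,a),(s,b),(d,c)]),onz(d,c,116))
go(484,225,240,77)
E
```

```text
sheet corners [[578.0, 107.0], [535.0, -78.0], [409.0, -49.0], [453.0, 143.0]]
bar ends [534.12464715  20.80046035 160.        ] [458.92223192  38.58098302 160.        ]
darkA [([106.2, 142.3], [90, 130, 33, 30, 633]), ([125.3, 162.8], [121, 161, 9, 4, 30])] darkB [([179.6, 230.7], [165, 212, 35, 36, 864])]
A (array([623.59393682, 307.15942083, 113.41598685]), [0.5, 0.4, 0.6]) [622.57403183 305.16390902 116.        ]
B (array([483.79756147, 224.5346882 , 114.31908084]), [1.6, 1.9, 0.3]) [484.45846374 223.65066475 116.        ]
shift [ -5.68 -18.89   4.58] turn [  0.2  -0.3 -89.9] t 8.6 q6 1.71
```

Divider handle at (496.5, 29.7), yaw -13.3°, within 2 mm of the crate centre. Bottle positions from three views agree. Going over amber B.

>>> carry_out:
  deltas: "-1 -3 0 0 0 -8 9.4;-2 -6 0 0 0 -16 9.4;-3 -9 0 0 0 -24 9.4;-4 -12 1 0 0 -32 9.4;-5 -15 2 0 0 -40 9.4;-5.7 -18 3 0 0 -48 9.4;-5.7 -18.9 4 0 0 -56 9.4;-5.7 -18.9 4.6 0 0 -64 9.4;-5.7 -18.9 4.6 0 0 -72 9.4;-5.7 -18.9 4.6 0 0 -80 9.4"

```text
clock: 9.6
tcp_pos: [481.1, 225.1, 235.5]
tcp_rot: [0.832, 0.555, -0.002, -0.0]
wrist_force: [-0.3, 0.0, -0.4]
finger_gap: 94.3
gripper_force: 0.0
```

```bash
python3 - <<'E'
from h import *
go(484,224.5,33,77)
E
```

```text
shift [ 0.11  0.35 20.25] turn [-0.2  0.1 -9.5] t 9.6 q6 0.7
```

>>> carry_out:
  deltas: "0.1 0.3 1 0 0 -8 9.4;0.1 0.3 4 0 0 -9.5 9.4;0.1 0.3 8 0 0 -9.5 9.4;0.1 0.3 12 0 0 -9.5 9.4;0.1 0.3 15.5 0 0 -9.5 9.4;0.1 0.3 18 0 0 -9.5 9.4;0.1 0.3 19.5 0 0 -9.5 9.4;0.1 0.3 20.2 0 0 -9.5 9.4;0.1 0.3 20.2 0 0 -9.5 9.4"

```text
clock: 10.5
tcp_pos: [484.1, 224.5, 34.0]
tcp_rot: [0.785, 0.62, -0.002, -0.001]
wrist_force: [-0.1, -0.0, 0.3]
finger_gap: 93.9
gripper_force: 0.0
```

>>> carry_out:
  deltas: "0 0 0 0 0 0 7;0 0 0 0 0 0 6.4;0 0 0 0 0 0 6;0 0 0 0 0 0 5.6;0 0 0 0 0 0 5.2;0 0 0 0 0 0 4.8;0 0 0 0 0 0 4.4;0 0 0 0 0 0 4;0 0 0 0 0 0 3.6;0 0 0 0 0 0 3"

```text
clock: 11.5
tcp_pos: [485.3, 225.1, 35.6]
tcp_rot: [0.785, 0.62, -0.0, -0.0]
wrist_force: [-2.2, 0.9, 4.2]
finger_gap: 50.6
gripper_force: 30.0
```

>>> carry_out:
  deltas: "0 0 -1 0 0 0 3;0 0 -3 0 0 0 3;0 0 -6 0 0 0 3;0 0 -9 0 0 0 3;0 0 -12.5 0 0 0 3;0 0 -16 0 0 0 3;0 0 -19 0 0 0 3;0 0 -21 0 0 0 3;0 0 -21 0 0 0 3"

```text
clock: 12.4
tcp_pos: [487.7, 225.4, 248.9]
tcp_rot: [0.785, 0.62, 0.004, 0.002]
wrist_force: [0.1, -0.2, -1.0]
finger_gap: 50.5
gripper_force: 29.9
```

```bash
python3 - <<'E'
from h import *
from plant import get_state
print(get_state()["wrist_force"],get_state()["finger_gap"],get_state()["tcp_pos"])
go(485.2,-19,246,76.7)
E
```

```text
[ 0.06173771 -0.21193133 -0.97061938] 50.5161063607221 [487.70407268 225.40375159 248.85736454]
shift [-23.83   5.41   0.24] turn [ 0.4 -0.2 -0.1] t 12.4 q6 0.54
```

>>> carry_out:
  deltas: "-0.8 0.2 0 0 0 0 3;-2.6 0.6 0 0 0 0 3;-5.2 1.2 0 0 0 0 3;-8.4 1.9 0 0 0 0 3;-11.6 2.6 0 0 0 0 3;-14.8 3.4 0 0 0 0 3;-18 4.1 0 0 0 0 3;-21 4.8 0 0 0 0 3;-23 5.2 0 0 0 0 3;-23.8 5.4 0 0 0 0 3"

```text
clock: 13.4
tcp_pos: [481.5, -21.2, 243.5]
tcp_rot: [0.786, 0.619, -0.002, -0.001]
wrist_force: [-0.5, 0.0, -1.3]
finger_gap: 50.4
gripper_force: 29.9
```

>>> carry_out:
  deltas: "0 0 0 0 0 0 3;0 0 0 0 0 0 3"

```text
clock: 13.6
tcp_pos: [482.5, -18.5, 244.7]
tcp_rot: [0.785, 0.62, -0.0, -0.001]
wrist_force: [0.2, -0.5, -0.7]
finger_gap: 51.0
gripper_force: 29.9
```

```bash
python3 - <<'E'
from h import *
go(485.2,-19,156,76.7)
d=shot("wrist","w4")
E
```

```text
shift [0.01 0.29 8.87] turn [-0.1 -0.  -0.1] t 13.6 q6 0.05
```

View pics/w4.png

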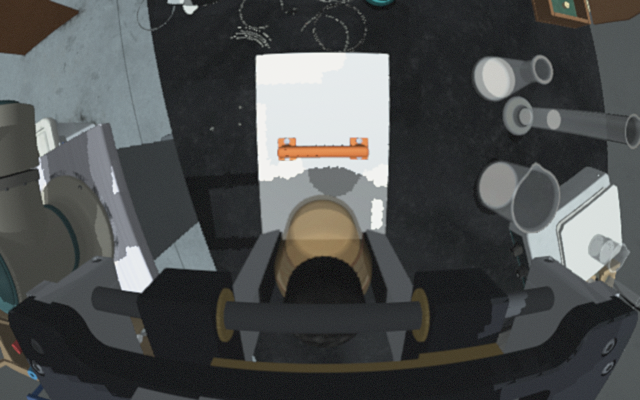

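The bottle hangs upright over the near half of the sheet. The bar at (323,151) is unmoved and parallel. Lowering.

>>> carry_out:
  deltas: "0 0.3 1 0 0 0 3;0 0.3 3 0 0 0 3;0 0.3 5 0 0 0 3;0 0.3 6.5 0 0 0 3;0 0.3 7.5 0 0 0 3;0 0.3 8 0 0 0 3;0 0.3 8.3 0 0 0 3;0 0.3 8.5 0 0 0 3;0 0.3 8.5 0 0 0 3"

```text
clock: 14.55
tcp_pos: [486.1, -19.8, 160.7]
tcp_rot: [0.785, 0.62, 0.0, 0.0]
wrist_force: [-0.6, -0.4, -1.1]
finger_gap: 50.5
gripper_force: 29.9
```

>>> carry_out:
  deltas: "0 0 0.1 0 0 0 3;0 0 0.1 0 0 0 3;0 0 0.1 0 0 0 3"

```text
clock: 14.85
tcp_pos: [486.0, -19.8, 159.7]
tcp_rot: [0.785, 0.62, 0.0, 0.0]
wrist_force: [-0.3, 0.0, -1.2]
finger_gap: 50.7
gripper_force: 29.9
```

>>> carry_out:
  deltas: "0 0 0.1 0 0 0 3;0 0 0.1 0 0 0 3;0 0 0.1 0 0 0 3"

```text
clock: 15.15
tcp_pos: [485.8, -19.8, 158.4]
tcp_rot: [0.785, 0.62, -0.0, 0.0]
wrist_force: [-0.1, -0.8, -0.3]
finger_gap: 50.4
gripper_force: 29.9
```

>>> carry_out:
  deltas: "0 0 0.05 0 0 0 3;0 0 0.1 0 0 0 3;0 0 0.1 0 0 0 3"

```text
clock: 15.45
tcp_pos: [485.9, -19.7, 157.6]
tcp_rot: [0.785, 0.62, 0.0, 0.0]
wrist_force: [-0.0, -0.5, -1.0]
finger_gap: 50.6
gripper_force: 30.0
```

>>> carry_out:
  deltas: "0 0 0.05 0 0 0 3;0 0 0.1 0 0 0 3;0 0 0.1 0 0 0 3"

```text
clock: 15.75
tcp_pos: [485.9, -19.7, 157.5]
tcp_rot: [0.785, 0.62, 0.0, 0.0]
wrist_force: [-0.2, 0.9, 5.3]
finger_gap: 50.7
gripper_force: 30.0
```

Contact. Opening slowly, then rising.

>>> carry_out:
  deltas: "0 0 0 0 0 0 5.3;0 0 0 0 0 0 5.6;0 0 0 0 0 0 6.2;0 0 0 0 0 0 7;0 0 0 0 0 0 8;0 0 0 0 0 0 8.5;0 0 0 0 0 0 8.5;0 0 0 0 0 0 8.5"

```text
clock: 16.55
tcp_pos: [485.9, -19.8, 156.4]
tcp_rot: [0.785, 0.62, -0.0, 0.0]
wrist_force: [-0.5, 0.6, -0.1]
finger_gap: 85.1
gripper_force: 0.0
```

>>> carry_out:
  deltas: "0 0 -1 0 0 0 8.5;0 0 -3 0 0 0 8.5;0 0 -6 0 0 0 8.5;0 0 -9.5 0 0 0 8.5;0 0 -13 0 0 0 8.5;0 0 -16 0 0 0 8.5;0 0 -16 0 0 0 8.5"

```text
clock: 17.25
tcp_pos: [488.2, -20.1, 321.6]
tcp_rot: [0.785, 0.62, 0.003, 0.004]
wrist_force: [-0.8, -0.7, 0.3]
finger_gap: 84.9
gripper_force: 0.0
```

```bash
python3 - <<'E'
from h import *
go(623.5,307,320,77)
d=shot("wrist","w5")
E
```

```text
shift [34.96  5.59  0.23] turn [ 0.6 -0.  -0.4] t 17.25 q6 0.05
```

View pics/w5.png

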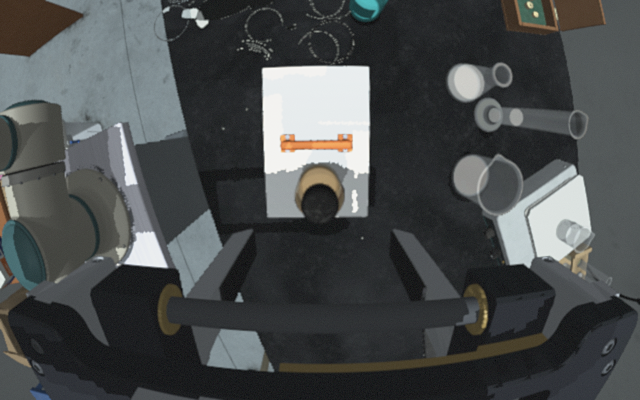

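Amber B stands upright on the sheet at (321,195), clear of the bar at (317,143). Next is amber A.

>>> carry_out:
  deltas: "35 5.5 0.2 0.5 0 0 9.4;35 5.5 0.2 0.5 0 0 9.4;35 5.5 0.2 0.5 0 0 9.4;35 5.5 0.2 0.5 0 0 9.4;35 5.5 0.2 0.5 0 0 9.4;35 5.5 0.2 0.5 0 0 9.4;35 5.5 0.2 0.5 0 0 9.4;35 5.5 0.2 0.5 0 0 9.4;35 5.5 0.2 0.5 0 0 9.4;35 5.5 0.2 0.5 0 0 9.4"

```text
clock: 18.3
tcp_pos: [619.7, 306.9, 313.5]
tcp_rot: [0.785, 0.62, -0.004, -0.003]
wrist_force: [-0.7, -0.3, -0.5]
finger_gap: 93.8
gripper_force: 0.0
```

```bash
python3 - <<'E'
from h import *
go(623.5,307,34,77)
E
```

```text
shift [ 0.16  0.65 27.94] turn [-0.6  0.1 -0.4] t 18.3 q6 0.59
```

>>> carry_out:
  deltas: "0.1 0.3 3 -0.5 0 0 9.4;0.1 0.3 7 -0.5 0 0 9.4;0.1 0.3 11 -0.5 0 0 9.4;0.1 0.3 14 -0.5 0 0 9.4;0.1 0.3 15.5 -0.5 0 0 9.4;0.1 0.3 15.5 -0.5 0 0 9.4;0.1 0.3 15.5 -0.5 0 0 9.4"

```text
clock: 19.0
tcp_pos: [622.4, 307.2, 160.6]
tcp_rot: [0.785, 0.619, 0.0, 0.0]
wrist_force: [-0.4, 0.1, 0.0]
finger_gap: 94.3
gripper_force: 0.0
```

```bash
python3 - <<'E'
from h import *
go(623.5,307,34,77)
E
```

```text
shift [-0.    0.1  12.66] turn [ 0.1 -0.  -0.5] t 19.0 q6 0.59
```

>>> carry_out:
  deltas: "0 0.1 2 0 0 -0.4 9.4;0 0.1 5 0 0 -0.4 9.4;0 0.1 8 0 0 -0.4 9.4;0 0.1 10.5 0 0 -0.4 9.4;0 0.1 12 0 0 -0.4 9.4;0 0.1 12.6 0 0 -0.4 9.4;0 0.1 12.6 0 0 -0.4 9.4"

```text
clock: 19.7
tcp_pos: [623.7, 308.3, 34.0]
tcp_rot: [0.783, 0.622, 0.0, 0.0]
wrist_force: [0.2, 0.2, 0.0]
finger_gap: 94.1
gripper_force: 0.0
```

>>> carry_out:
  deltas: "0 0 0 0 0 0 7;0 0 0 0 0 0 6.4;0 0 0 0 0 0 6;0 0 0 0 0 0 5.6;0 0 0 0 0 0 5.2;0 0 0 0 0 0 4.8;0 0 0 0 0 0 4.4;0 0 0 0 0 0 4;0 0 0 0 0 0 3.6;0 0 0 0 0 0 3"

```text
clock: 20.7
tcp_pos: [623.3, 308.4, 33.5]
tcp_rot: [0.783, 0.623, 0.0, 0.0]
wrist_force: [-0.1, 0.0, 1.9]
finger_gap: 50.7
gripper_force: 30.0
```

>>> carry_out:
  deltas: "0 0 -1 0 0 0 3;0 0 -3 0 0 0 3;0 0 -6 0 0 0 3;0 0 -9 0 0 0 3;0 0 -12.5 0 0 0 3;0 0 -16 0 0 0 3;0 0 -19 0 0 0 3;0 0 -22 0 0 0 3;0 0 -24 0 0 0 3;0 0 -24 0 0 0 3"

```text
clock: 21.7
tcp_pos: [624.5, 308.9, 277.4]
tcp_rot: [0.783, 0.623, 0.003, 0.001]
wrist_force: [-0.2, -0.3, -2.1]
finger_gap: 50.7
gripper_force: 30.0
```

```bash
python3 - <<'E'
from h import *
go(507.8,78.4,275,76.7)
E
```

```text
shift [-25.08  -6.19   0.11] turn [ 0.3 -0.2  0.3] t 21.7 q6 0.59
```

>>> carry_out:
  deltas: "-0.8 -0.2 0 0 0 0 3;-2.8 -0.7 0 0 0 0 3;-5.6 -1.4 0 0 0 0 3;-8.8 -2.2 0 0 0 0 3;-12.2 -3 0 0 0 0 3;-15.6 -3.8 0 0 0 0 3;-19 -4.7 0 0 0 0 3;-22 -5.4 0 0 0 0 3;-24.2 -6 0 0 0 0 3;-25.1 -6.2 0 0 0 0 3"

```text
clock: 22.7
tcp_pos: [503.6, 75.8, 271.8]
tcp_rot: [0.783, 0.622, -0.002, -0.001]
wrist_force: [-0.1, 0.5, -1.5]
finger_gap: 50.8
gripper_force: 30.0
```

>>> carry_out:
  deltas: "0 0 0 0 0 0 3;0 0 0 0 0 0 3"

```text
clock: 22.9
tcp_pos: [506.4, 78.2, 272.8]
tcp_rot: [0.783, 0.623, -0.0, -0.0]
wrist_force: [-0.3, 0.1, -1.3]
finger_gap: 50.5
gripper_force: 30.0
```

```bash
python3 - <<'E'
from h import *
go(507.8,78.4,160,76.7)
E
```

```text
shift [ 0.04  0.14 11.28] turn [-0.  -0.   0.3] t 22.9 q6 0.24
```

>>> carry_out:
  deltas: "0 0.1 1 0 0 0 3;0 0.1 3 0 0 0 3;0 0.1 6 0 0 0 3;0 0.1 8.5 0 0 0 3;0 0.1 10 0 0 0 3;0 0.1 10.8 0 0 0 3;0 0.1 11.2 0 0 0 3;0 0.1 11.4 0 0 0 3;0 0.1 11.4 0 0 0 3"

```text
clock: 23.8
tcp_pos: [507.9, 77.7, 159.8]
tcp_rot: [0.782, 0.623, 0.0, 0.0]
wrist_force: [1.8, 1.5, -1.3]
finger_gap: 50.7
gripper_force: 30.0
```

>>> carry_out:
  deltas: "0 0 0.05 0 0 0 3;0 0 0.1 0 0 0 3;0 0 0.1 0 0 0 3"

```text
clock: 24.1
tcp_pos: [507.5, 77.4, 158.8]
tcp_rot: [0.783, 0.623, 0.0, 0.0]
wrist_force: [1.2, 0.7, -0.4]
finger_gap: 50.6
gripper_force: 30.0
```

>>> carry_out:
  deltas: "0 0 0.05 0 0 0 3;0 0 0.1 0 0 0 3;0 0 0.1 0 0 0 3"

```text
clock: 24.4
tcp_pos: [507.3, 77.4, 157.4]
tcp_rot: [0.783, 0.623, -0.0, 0.0]
wrist_force: [0.5, 0.7, -0.7]
finger_gap: 50.7
gripper_force: 30.0
```

>>> carry_out:
  deltas: "0 0 0.05 0 0 0 3;0 0 0.1 0 0 0 3;0 0 0.1 0 0 0 3"

```text
clock: 24.7
tcp_pos: [507.3, 77.5, 156.3]
tcp_rot: [0.783, 0.623, -0.0, -0.0]
wrist_force: [0.2, -0.1, -2.2]
finger_gap: 50.7
gripper_force: 30.0
```

>>> carry_out:
  deltas: "0 0 0.05 0 0 0 3;0 0 0.1 0 0 0 3;0 0 0.1 0 0 0 3"

```text
clock: 25.0
tcp_pos: [507.4, 77.5, 155.4]
tcp_rot: [0.783, 0.623, -0.0, 0.0]
wrist_force: [-0.2, 0.3, -2.5]
finger_gap: 50.3
gripper_force: 30.0
```

>>> carry_out:
  deltas: "0 0 0.05 0 0 0 3;0 0 0.1 0 0 0 3;0 0 0.1 0 0 0 3"

```text
clock: 25.3
tcp_pos: [507.4, 77.5, 155.4]
tcp_rot: [0.783, 0.623, 0.0, 0.0]
wrist_force: [-1.2, -0.0, 4.5]
finger_gap: 50.9
gripper_force: 30.0
```

Contact. Releasing and rising.

>>> carry_out:
  deltas: "0 0 0 0 0 0 5.3;0 0 0 0 0 0 5.6;0 0 0 0 0 0 6.2;0 0 0 0 0 0 7;0 0 0 0 0 0 8;0 0 0 0 0 0 8.5;0 0 0 0 0 0 8.5;0 0 0 0 0 0 8.5"

```text
clock: 26.1
tcp_pos: [507.3, 77.5, 154.4]
tcp_rot: [0.783, 0.623, -0.0, 0.0]
wrist_force: [-0.2, -1.5, -0.3]
finger_gap: 84.8
gripper_force: 0.0
```

>>> carry_out:
  deltas: "0 0 -1 0 0 0 8.5;0 0 -3 0 0 0 8.5;0 0 -6 0 0 0 8.5;0 0 -9.5 0 0 0 8.5;0 0 -13 0 0 0 8.5;0 0 -16 0 0 0 8.5;0 0 -18 0 0 0 8.5;0 0 -18 0 0 0 8.5;0 0 -18 0 0 0 8.5"

```text
clock: 27.0
tcp_pos: [507.2, 77.5, 334.4]
tcp_rot: [0.783, 0.623, 0.0, 0.0]
wrist_force: [0.2, -0.0, -0.8]
finger_gap: 85.2
gripper_force: 0.0
```

```bash
python3 - <<'E'
from h import *
a=shot("scene","s6")["img"][150:290,280:450];b=shot("wrist","w6")["img"]
cv2.imwrite("pics/fin.png",np.vstack([cv2.resize(a,(400,330)),cv2.resize(b,(400,250))]))
E
```

```text
(no output)
```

View pics/fin.png

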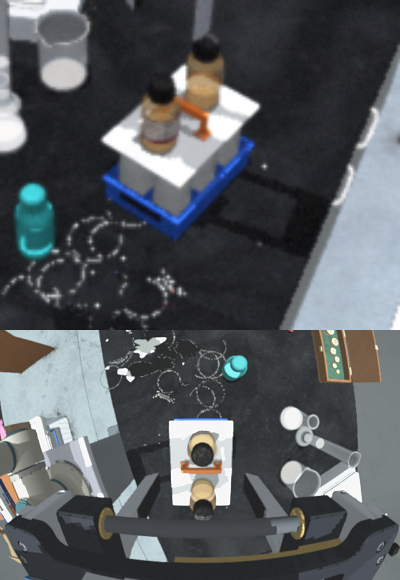

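Both amber bottles stand upright on the level sheet, one each side of the bar (scene crop at (160,120) and (205,75)), and the gripper is clear.

```bash
python3 -c "
from plant import *
print(job_done())"
```

```text
the job is handed in; nothing more can be done
None
```

The job is handed in with no verdict shown: the divider lies flat on the white bottles, about 2 mm off the crate centre, both amber bottles stand upright on it about 49 mm either side of the handle, and the arm kept clear of the flask, beaker and dish.

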